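# Test a freewheel both ways and put the key away

## Robot

A 6-joint arm with a two-finger parallel gripper is mounted at the origin on a cart in front of the work surface, level with it; the furniture and walls round the work are solid. World frame = base frame: x ahead of the robot, y to its left, z up, the work surface at z = 0. Lengths are in m, angles in rad, forces in N, time in s.
With the tool pointing down it reaches from about 0.35 to 0.775 m from the base axis. Payload 5.5 kg.
Tool frame: the origin (TCP) lies on the centre line of the jaws, within the pads' length; the fingertips stand 11 mm ahead of it and the grasp point (between the pads) lies 8 mm behind it; x points along the fingers, z is the direction in which the jaws open and shut, and the axes are right-handed (so a half turn about x gives the same grasp; the last joint's range is limited). The gripper opens to 85 mm and grips with 20 to 120 N. Pads are 22 mm wide; open, the fingers measure 114 mm over their backs; the gripper's body (76 mm by 85 mm) begins 54 mm behind the grasp point. The pads swing forward as they close: fully open they stand 13 mm farther back than shut.
Start: joints at [-1.295, 0.313, 0.046, 1.304, 0, 1.431], TCP at [0.232, -0.526, 0.242] pointing down, gripper open.
Joint ranges: [-2.76, 2.76], [-0.86, 1.69], [-1.03, 1.26], [-2.2, 2.34], [-1.47, 1.5], [-3.14, 3.14]. Speed limits (rad/s): [2.57, 2.57, 3.14, 3.14, 3.14, 3.14].

## Interface

Orientations are given as [roll, pitch, yaw] about the fixed x, y, z axes, in that order (R = Rz(yaw) Ry(pitch) Rx(roll)).
In Python, from station import arm gives the robot as it stands. Calls block until the motion is done:
- arm.reach(position, orientation): joint-space move of the TCP to a pose.
- arm.movel(position, vel=0.15, rotation=None): straight line of the TCP; rotation=None keeps the orientation; vel is the mean speed in m/s.
- arm.goto_joints(angles): joint-space move.
- arm.set_gripper(opening, effort=None): finger opening in m; effort is the grip in N (None keeps the last); returns when the fingers have stopped.
- arm.wait(seconds).
- arm.ik(position, orientation): joint angles nearest the present ones, or None.
- arm.get_obs(): the state.
- arm.get_image(name): name is "side" or "top" or "wrist"; returns a dict with "pixels" (480x640x3 uint8, red, green, blue), "range_z" (480x640 float32, m along the optical axis (not along the pixel's ray), 0 where there is no reading), "vertical_fov" (degrees; the focal length in pixels is half the picture's height over the tangent of half this angle, whatever the lens; pixels are square), "cx", "cy" (the principal point, pixels), "R" (3x3) and "t" (3): a world point X has camera coordinates R X + t. Camera axes: x right, y down, z forward; pixel columns grow to the right and rows downward; lengths in m; the calibration is good to about 2 mm. A picture is of the moment at which its call begins.
A pose or a line that the arm cannot do raises arm.Unreachable and nothing moves.
- arm.hand_in(): hands the job in, once; it reports no verdict.
The state is a dict: "clock": time; "joints": joint angles; "qvel": joint speeds; "effort": joint torques, N m; "eef_pos": TCP position; "ee_rot": TCP orientation; "force": force on the tool from outside, world axes, zero at the start; "moment": the same for the moment, N m; "finger_gap": finger opening in m.
Only numpy, scipy, OpenCV 4.12 (cv2) and the standard library are available. Lean on these libraries where they do the work, as an engineer would, in place of code of your own. Each camera call takes 0.05 s, during which the arm holds its last target. There are 200 camera calls.

## Task

Test the freewheel on the stand with the key that stands in its hub: first turn the key anticlockwise (seen from above) at least an eighth of a turn to show that the hub spins loose while the disc stands still, then turn it clockwise, where the hub grips and carries the disc along, until the disc's pointer stands right at the fixed mark on the stand; work the key back and forth if one stroke is not enough. Then pull the key straight up out of the hub, stand it foot down in the mug without dropping it, and let go, with the pointer still at the mark, the mug upright where it was, and the other loose things left alone.

Things in the scene. Friction and masses are not known exactly. Their poses are not given: they have to be found in the camera images.
- stand: freewheel stand, a square aluminium plate 170x170x10 mm fixed to the desk; origin under its centre on the turning axis, x axis from the mark towards the axis. From below up: disc (122 mm diameter, z 14 to 20 mm), the hub's ratchet wheel (z 21 to 31 mm, 74 mm diameter), a spring pawl on the disc, and the hub's square steel boss (34x34 mm, top at z 62 mm)
- stand_axis (a point): centre of the mouth of the hub's square socket, on the upright turning axis of hub and disc, 62 mm above the desk; axes as the stand's. The socket is 26 mm deep and 15 mm wide
- stand_mark (a point): the fixed mark: the point just inside a dark steel ridge (7 mm wide, top 27 mm above the desk) that stands on the edge of the stand's plate nearest the robot; 70 mm from the turning axis, 21 mm above the desk
- pointer_tip (a point): tip of the dark steel pointer fixed on top of the disc, sticking out past its rim; 70 mm from the turning axis, 21 mm above the desk, so it coincides with stand_mark when the pointer is at the mark. It starts 1.1 to 1.9 rad away on the anticlockwise side: turning clockwise brings it to the mark. A brake of about 0.06 N m holds the disc where it is left
- disc (a joint): angle of the disc, rad, 0 = pointer at the mark, growing clockwise seen from above; starts between -1.9 and -1.1. The disc can be driven clockwise only: past the mark it cannot be turned back
- hub (a joint): angle of the hub, rad, 0 at the start, growing clockwise seen from above. Anticlockwise it runs loose (about 0.02 N m, clicking over 16 teeth); clockwise the pawl catches after at most one tooth (0.39 rad) of lost motion and the disc then turns with the hub. No end stops
- key_grip (a point): centre of the flat-sided black handle of the test key: 36 mm along the key's x, 24 mm along its y (grip across y), 62 mm tall. This point is 124 mm above the key's foot, 28 mm below its top; at the start 160 mm above the desk on the turning axis, key upright, its x axis along the stand's
- key_foot (a point): centre of the foot (lower end) of the key, 124 mm below key_grip along the key; at the start 36 mm above the desk in the hub's socket
- key: the same test key (loose, 0.14 kg, 152 mm long): origin at its foot, z up along the key. Below the handle a 26 mm round collar, then a square 14 mm steel shank that has up to about 0.1 rad of turning play in the socket; it must rise 30 mm to come free
- mug_mouth (a point): centre of the mouth of the blue mug (loose, open, 80 mm outside and about 68 mm inside diameter, 94 mm tall, floor 7 mm thick), 94 mm above the desk; z axis up, its handle stands out toward its own -y to 70 mm from this centre
- pot_center (a point): centre of a small brown pot with a black lid, 37 mm diameter, 40 mm tall: leave alone
- film_center (a point): centre of an upright roll of white film, 50 mm diameter, 74 mm tall: leave alone
- stick_center (a point): middle of a small blue memory stick lying on the desk, 52x18x8 mm: leave alone
Not all that is in view belongs to the job. Of the things like the key, leave any that is orange; of the rest the larger one is meant.

How it is judged:
On the way, in this order (a step that is already met when the one before it is completed fails the run):
1. the hub has been turned loose anticlockwise by at least 0.6 rad with the disc's pointer still where it was (within 8 mm) (value of joint hub below -0.6 rad and distance of pointer_tip from where it was at the start of the episode below 0.008 m), for 0.1 s.
2. the hub has carried the disc until the pointer stands within 5 mm of the mark, with the key still in the hub (horizontal distance between pointer_tip and stand_mark below 0.005 m and horizontal distance between key_foot and stand_axis below 0.006 m and height (world z) of key_foot below 0.05 m), for 0.3 s.
At the end, for the whole second after the job is handed in: The pointer is within 5 mm of the mark; the key stands in the mug, foot down on its floor (foot below 30 mm and within 37 mm of the mug's middle, leaning less than 43 degrees), released and at rest; the mug is upright (within 6 degrees) and within 40 mm of where it stood (horizontal distance between pointer_tip and stand_mark below 0.005 m and horizontal distance between key_foot and mug_mouth below 0.037 m and height (world z) of key_foot below 0.03 m and angle between key's own z axis and vertical below 0.75 rad and angle between mug_mouth's own z axis and vertical below 0.1 rad and distance of mug_mouth from where it was at the start of the episode below 0.04 m and linear speed of key below 0.03 m/s); the robot touches nothing.
It fails at once if the key is dropped (falls freely for more than about 3 cm) (contact force between the fingers and key below 0.05 N and linear speed of key above 0.75 m/s).
It fails at once if the mug is tipped by more than 0.4 rad (angle between mug_mouth's own z axis and vertical above 0.4 rad).
It fails at once if the film roll, the brown pot or the memory stick is moved by more than 20 mm (distance of any of film_center, pot_center, stick_center from where it was at the start of the episode above 0.02 m).
It also fails if it takes over 61 s, if anything falls off the work surface, if the arm or the gripper's body presses on something with over 40 N, if the wrist force passes 120 N, or if a joint passes its speed limit or range.

## Working session

There is one attempt and no reset: what is moved stays moved. The work goes in short steps, each a Python script; the robot and the scene stay as the last script left them, time stands still between calls to the robot, and variables do not carry over. Pictures are saved under pics/ and viewed, about 8 in all and at most 12, crops included, and the job is handed in when it is done.

```bash
ls; mkdir -p pics; cat > h.py <<'E'
import numpy as np, cv2
from station import arm
def snap(name,fn=None):
    im=arm.get_image(name)
    if fn: cv2.imwrite('pics/'+fn,cv2.cvtColor(im['pixels'],cv2.COLOR_RGB2BGR))
    return im
def cloud(im):
    h,w=im['range_z'].shape; f=h/2/np.tan(np.radians(im['vertical_fov'])/2)
    v,u=np.mgrid[:h,:w]; z=im['range_z'].astype(float)
    P=np.stack([(u-im['cx'])*z/f,(v-im['cy'])*z/f,z],-1)
    X=(P-im['t'])@im['R']; X[z==0]=np.nan
    return X
def proj(im,X):
    h=im['range_z'].shape[0]; f=h/2/np.tan(np.radians(im['vertical_fov'])/2)
    c=im['R']@np.array(X)+im['t']; return np.array([im['cx']+f*c[0]/c[2],im['cy']+f*c[1]/c[2]])
E
python3 - <<'E'
from h import *
import pickle
for n in('top','side'):
    im=snap(n,n+'1.png'); pickle.dump(im,open(n+'1.pkl','wb')); print(n,im['vertical_fov'],-im['R'].T@im['t'])
o=arm.get_obs();print(o['clock'],o['ee_rot'],o['finger_gap'])
E
```

```text
pics
top 42.808174727118384 [0.31224494 0.1926809  1.35171366]
side 50.97502446433019 [0.23913923 0.82483129 0.63963759]
0.1 [2.99506178 1.56914474 1.84007053] 0.08535201821588867
```

View pics/top1.png

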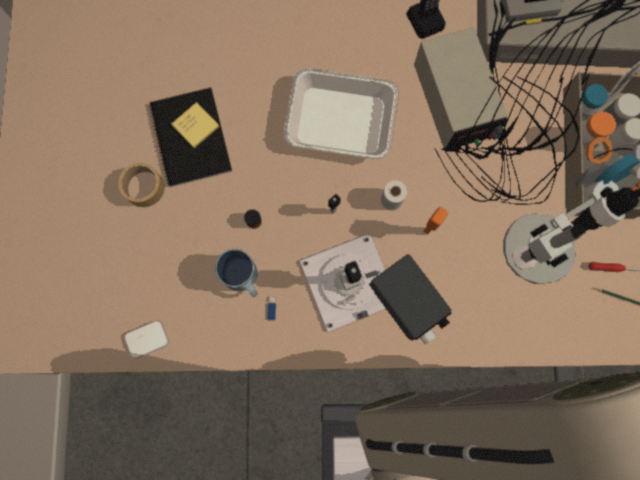

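View pics/side1.png

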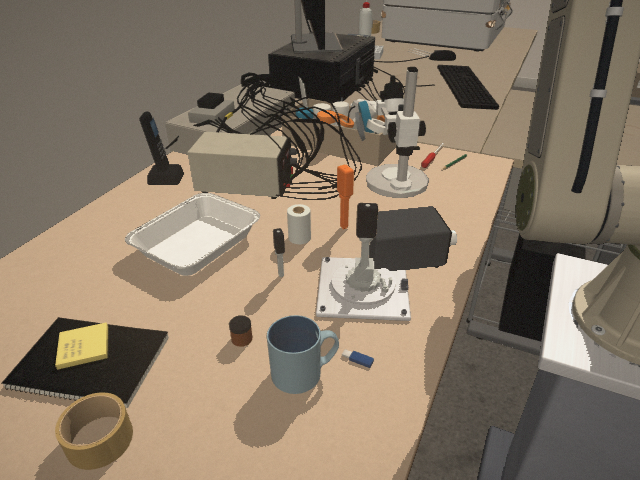

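Top view: candidates for the key are the black one in the hub at (352,270), the smaller black one at (334,202) and the orange one at (437,218). I choose (352,270). The mug is at (236,268) with its handle toward (255,290), and the mark is near (362,315). A tall dark box at (410,297) stands close to the stand. Next I measure these and take a close crop.

```bash
python3 - <<'E'
from h import *
import pickle
T=pickle.load(open('top1.pkl','rb'));S=pickle.load(open('side1.pkl','rb'))
XT=cloud(T);XS=cloud(S)
def st(n,m):
    p=m.reshape(-1,3); p=p[~np.isnan(p[:,0])]; print(n,len(p),'mid',np.round((p.min(0)+p.max(0))/2,4),'mean',p.mean(0).round(4),'min',p.min(0).round(3),'max',p.max(0).round(3))
def box(X,u0,u1,v0,v1,z0,z1):
    p=X[v0:v1,u0:u1].reshape(-1,3); return p[(p[:,2]>z0)&(p[:,2]<z1)]
st('keytop',box(XT,335,370,255,290,.17,.2))
st('handle side',box(XS,345,390,190,300,.13,.2))
st('handle both',np.vstack([box(XT,335,370,255,290,.13,.2),box(XS,345,390,190,300,.13,.2)]))
mr=box(XT,210,262,240,300,.086,.1); st('mugrim',mr)
# circle fit of mug rim
def circ(p):
    A=np.c_[2*p[:,:2],np.ones(len(p))]; s=np.linalg.lstsq(A,(p[:,:2]**2).sum(1),rcond=None)[0]; return s[:2],np.sqrt(s[2]+s[0]**2+s[1]**2)
print(circ(mr))
st('blackbox',box(XT,370,452,252,345,.03,.3))
st('orange',box(XT,420,450,205,235,.03,.3)); st('small',box(XT,325,345,192,212,.03,.3)); st('film',box(XT,380,410,178,212,.03,.3));st('pot',box(XT,240,265,208,230,.02,.1))
pl=box(XT,290,395,230,335,.006,.0125); st('plate',pl)
r=cv2.minAreaRect((pl[:,:2]*1000).astype(np.float32)); print(r,cv2.boxPoints(r).round(0).tolist())
im=T['pixels'][225:345,285:465]; a=cv2.resize(im,None,fx=4.4,fy=4.4,interpolation=cv2.INTER_CUBIC)
cv2.imwrite('pics/crop1.png',a[:,:,::-1])
E
```

```text
keytop 241 mid [0.4791 0.1204 0.1826] mean [0.4784 0.1206 0.1868] min [0.46  0.105 0.17 ] max [0.498 0.136 0.195]
handle side 707 mid [0.4801 0.1244 0.1607] mean [0.4772 0.1306 0.1647] min [0.46  0.108 0.13 ] max [0.5   0.14  0.191]
handle both 999 mid [0.48   0.1227 0.1625] mean [0.4771 0.1279 0.1693] min [0.46  0.105 0.13 ] max [0.5   0.14  0.195]
mugrim 233 mid [0.4977 0.3601 0.0928] mean [0.4993 0.3593 0.0926] min [0.455 0.321 0.086] max [0.541 0.4   0.1  ]
(array([0.50008256, 0.35963101]), np.float64(0.03894016886049782))
blackbox 4021 mid [ 0.4345 -0.0046  0.0647] mean [ 0.4326 -0.005   0.0877] min [ 0.343 -0.087  0.03 ] max [0.526 0.078 0.099]
orange 306 mid [ 0.5935 -0.0576  0.0946] mean [ 0.59   -0.0543  0.1352] min [ 0.574 -0.075  0.031] max [ 0.613 -0.04   0.158]
small 152 mid [0.6412 0.152  0.0747] mean [0.6386 0.1525 0.0989] min [0.628 0.139 0.036] max [0.655 0.165 0.114]
film 496 mid [0.6684 0.0192 0.0553] mean [0.665  0.0202 0.0658] min [ 0.642 -0.005  0.031] max [0.694 0.044 0.08 ]
pot 240 mid [0.6208 0.3308 0.0346] mean [0.6195 0.3306 0.0396] min [0.602 0.313 0.021] max [0.64  0.349 0.048]
plate 2113 mid [0.4808 0.1333 0.0092] mean [0.4818 0.1383 0.0096] min [0.365 0.017 0.006] max [0.597 0.249 0.012]
((481.1097412109375, 134.18838500976562), (232.45736694335938, 230.94622802734375), 89.28919982910156) [[364.0, 19.0], [595.0, 17.0], [598.0, 249.0], [367.0, 252.0]]
```

View pics/crop1.png

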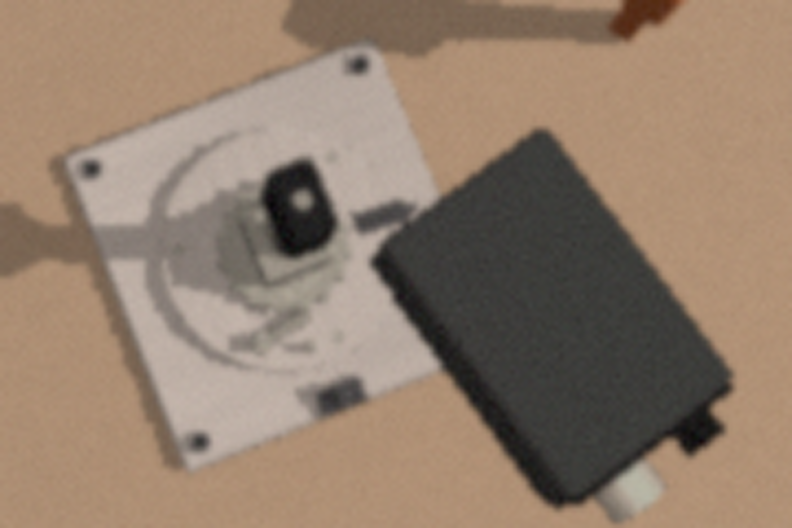

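The crop confirms the choice: a black handle at (300,210), the larger non-orange key, standing in the hub's boss. The pointer is at (385,215) and the ridge mark at (340,395). Next I get the axis and yaw from the plate corners and check them against the handle.

```bash
python3 - <<'E'
from h import *
import pickle
T=pickle.load(open('top1.pkl','rb'));S=pickle.load(open('side1.pkl','rb'))
def ray(im,u,v,z):
    f=240/np.tan(np.radians(im['vertical_fov'])/2); d=im['R'].T@np.array([(u-im['cx'])/f,(v-im['cy'])/f,1]); c=-im['R'].T@im['t']; return c+d*(z-c[2])/d[2]
def cr(u,v,z): return ray(T,u/4.4+285-.4,v/4.4+225-.4,z)[:2]
A,B,C=cr(373,43,.01),cr(67,157,.01),cr(185,468,.01)
print('corners',A,B,C,'sides',np.linalg.norm(A-B),np.linalg.norm(B-C),'centre',(A+C)/2)
a,b,c=cr(358,65,.011),cr(90,168,.011),cr(198,441,.011); print('screw centre',(a+c)/2)
yaw=np.arctan2(*(B-C)[::-1]); print('yaw from B-C',yaw, 'from A-B',np.arctan2(*(B-A)[::-1])-np.pi/2)
ct=(a+c)/2
tip=cr(412,207,.021); mk=cr(343,392,.027)
print('tip',tip,np.linalg.norm(tip-ct),'mark',mk,np.linalg.norm(mk-ct))
an=lambda p:np.arctan2(*(p-ct)[::-1]); print('pointer from mark (ccw+)',an(tip)-an(mk))
X=cloud(T); p=X[255:290,335:370].reshape(-1,3); p=p[(p[:,2]>.184)&(p[:,2]<.2)]
r=cv2.minAreaRect((p[:,:2]*1000).astype(np.float32)); print('handle',r, p.mean(0))
p=X[252:345,370:452].reshape(-1,3); p=p[(p[:,2]>.093)&(p[:,2]<.12)]
r=cv2.minAreaRect((p[:,:2]*1000).astype(np.float32)); print('box',r,cv2.boxPoints(r).round(0).tolist())
for y in np.arange(-1,5)*np.pi/2:
    # tool x down, tool z in yaw+... 
    from scipy.spatial.transform import Rotation as Ro
    zt=np.array([np.cos(yaw+y),np.sin(yaw+y),0]);xt=np.array([0,0,-1.]);R=np.c_[xt,np.cross(zt,xt),zt]
    e=Ro.from_matrix(R).as_euler('xyz'); q=arm.ik([ct[0],ct[1],.152],e); print(round(y,2),e,None if q is None else np.round(q,3))
E
```

```text
corners [0.58524735 0.07134966] [0.52821097 0.22727508] [0.37242828 0.16991628] sides 0.16602977799577684 0.16600685944125898 centre [0.47883781 0.12063297]
screw centre [0.47960818 0.12135494]
yaw from B-C 0.3527935919078466 from A-B 0.35067417508484855
tip [0.49934836 0.05514223] 0.06909267414467515 mark [0.40754373 0.09233021] 0.07768989421938098
pointer from mark (ccw+) 1.4776551762162722
handle ((479.26531982421875, 119.99378967285156), (35.715660095214844, 23.889163970947266), 22.21341896057129) [0.47932552 0.12014533 0.18810543]
box ((439.78717041015625, -4.356147766113281), (145.94921875, 97.74739837646484), 34.563480377197266) [[352.0, -6.0], [407.0, -86.0], [528.0, -3.0], [472.0, 77.0]]
-1.57 [1.21800273 1.57079633 0.        ] [ 0.085  0.207 -0.322  1.041  0.     2.874]
0.0 [-0.35279359  1.57079633  0.        ] [ 0.085  0.207 -0.322  1.041  0.     1.303]
1.57 [-1.92358992  1.57079633  0.        ] [ 0.085  0.207 -0.322  1.041  0.    -0.267]
3.14 [2.78879906 1.57079633 0.        ] [ 0.085  0.207 -0.322  1.041  0.    -1.838]
4.71 [1.21800273 1.57079633 0.        ] [ 0.085  0.207 -0.322  1.041  0.     2.874]
6.28 [-0.35279359  1.57079633  0.        ] [ 0.085  0.207 -0.322  1.041  0.     1.303]<sys>:0: UserWarning: Gimbal lock detected. Setting third angle to zero since it is not possible to uniquely determine all angles.
```

The measurements agree. The axis is at (0.479, 0.1205), with the plate centre and handle within 1 mm. Yaw is 0.352, tip radius 69 mm, and the pointer starts about 1.48 rad from the mark, inside the stated range. I go in with j6 ≈ -0.27, which leaves room to turn both ways, and pass retracted and high around the microscope.

```bash
cat >> h.py <<'E'
C=np.array([.4793,.1205]); YAW=.352
def rot(th): return [-(YAW+np.pi/2+th),np.pi/2,0.]   # th: key turn, anticlockwise +
def s(t=''):
    o=arm.get_obs(); print(t,'clk',round(o['clock'],2),'pos',np.round(o['eef_pos'],4),'j6',round(o['joints'][5],3),'F',np.round(o['force'],1),'M',np.round(o['moment'],2),'gap',round(o['finger_gap'],4))
E
python3 - <<'E'
from h import *
o=arm.get_obs()
arm.reach([.16,-.36,.36],o['ee_rot']); s()
arm.reach([.37,.09,.36],rot(0)); s()
arm.reach([*C,.28],rot(0)); s()
snap('wrist','w1.png'); snap('side','s2.png')
a=cv2.imread('pics/w1.png');b=cv2.imread('pics/s2.png')
cv2.imwrite('pics/c2.png',np.hstack([cv2.resize(a,(400,300)),cv2.resize(b,(400,300))]))
E
```

```text
clk 0.97 pos [ 0.1602 -0.3608  0.3595] j6 1.369 F [-0.5  0.2 -0.9] M [-0.02 -0.05  0.  ] gap 0.0855
 clk 2.77 pos [0.3703 0.0896 0.3597] j6 -0.325 F [-0.3  0.  -0.7] M [ 0.02 -0.03  0.  ] gap 0.0856
 clk 3.39 pos [0.4786 0.1199 0.28  ] j6 -0.268 F [-0.9  0.1  0.1] M [ 0.04 -0.01  0.01] gap 0.0853
```

View pics/c2.png

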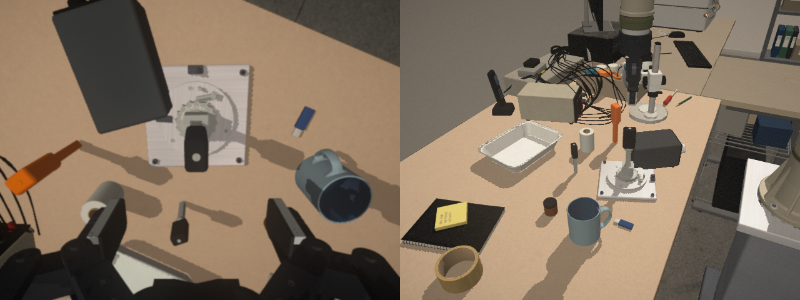

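The wrist view (left half) shows the gripper lined up over the key at (197,148), with the mark at (197,70). The pointer is hidden by the box at (150,115). The fingers at (105,220) and (285,220) sit evenly on both sides. I descend and grip, then turn anticlockwise.

```bash
python3 - <<'E'
from h import *
arm.movel([*C,.152],vel=.12); s('down')
arm.set_gripper(0.015,effort=50); s('grip')
for th in(.3,.6,.9): arm.reach([*C,.152],rot(th)); s(th)
arm.wait(.2); s()
snap('wrist','w2.png')
E
```

```text
down clk 4.71 pos [0.4799 0.1205 0.1528] j6 -0.268 F [-0.6 -0.1 -0.7] M [ 0.02  0.03 -0.03] gap 0.0852
grip clk 5.29 pos [0.4794 0.1205 0.1522] j6 -0.268 F [-0.8  0.   2.4] M [-0.09  0.13  0.02] gap 0.024
0.3 clk 5.68 pos [0.4794 0.1205 0.1522] j6 -0.565 F [-0.1 -0.3  2.3] M [-0.05  0.18 -0.03] gap 0.0237
0.6 clk 6.08 pos [0.4794 0.1205 0.1522] j6 -0.863 F [-0.9 -0.9  3.8] M [ 0.04  0.28 -0.01] gap 0.0234
0.9 clk 6.47 pos [0.4793 0.1206 0.1522] j6 -1.164 F [-1.5  1.5  4.7] M [0.09 0.39 0.04] gap 0.0235
 clk 6.67 pos [0.4793 0.1206 0.1522] j6 -1.163 F [-1.1  0.3  5. ] M [0.06 0.45 0.  ] gap 0.0237
```

View pics/w2.png

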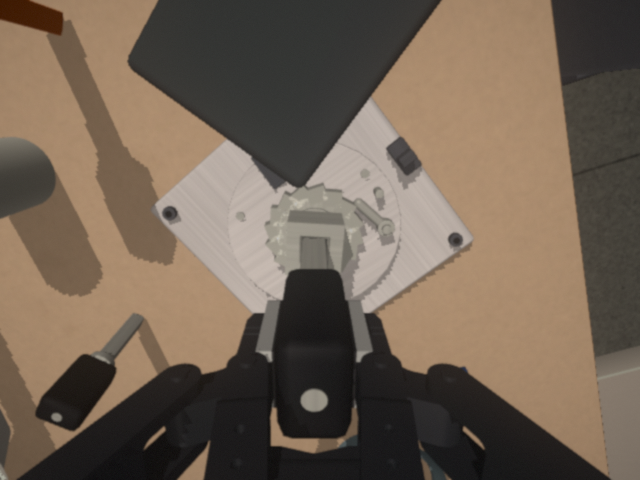

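The anticlockwise turn of about 0.9 rad went freely: the boss turned with the key, and the pointer still shows beside the box at (265,170). The mark is at (403,155). Now I turn clockwise part way. After at most about 0.6 rad of lost motion the disc follows, so 1.15 rad cannot overshoot.

```bash
python3 - <<'E'
from h import *
for th in(.6,.3,0,-.25): arm.reach([*C,.152],rot(th)); s(th)
arm.wait(.2); s()
snap('wrist','w3.png')
E
```

```text
0.6 clk 7.11 pos [0.4796 0.1205 0.1522] j6 -0.869 F [-1.8  0.3  5. ] M [0.05 0.2  0.02] gap 0.0231
0.3 clk 7.5 pos [0.4794 0.1205 0.1522] j6 -0.569 F [-0.7  0.4  5. ] M [ 0.02  0.31 -0.01] gap 0.0234
0 clk 7.89 pos [0.4795 0.1204 0.1522] j6 -0.269 F [-0.4 -0.2  4.9] M [-0.03  0.22  0.01] gap 0.0239
-0.25 clk 8.24 pos [0.4795 0.1203 0.1522] j6 -0.019 F [-0.7 -0.9  4. ] M [-0.13  0.17 -0.04] gap 0.0236
 clk 8.44 pos [0.4796 0.1203 0.1522] j6 -0.019 F [-0.3 -0.2  5.9] M [-0.16  0.19  0.06] gap 0.0236
```

View pics/w3.png

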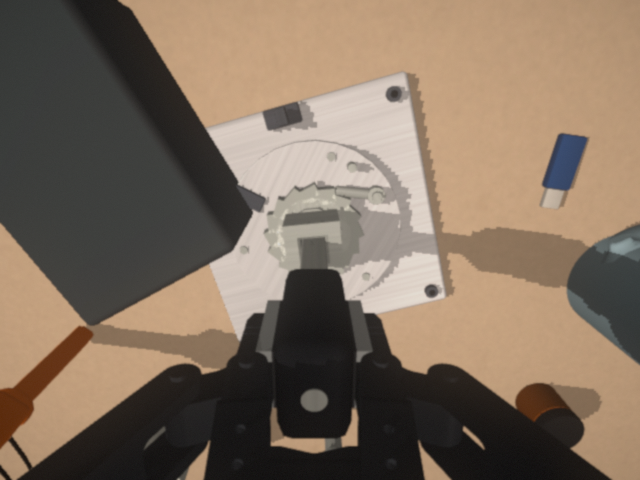

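Pointer is at (250,197), partly behind the box, and the mark is at (283,115). I compute the disc angle from these.

```bash
cat >> h.py <<'E'
def ray(im,u,v,z):
    f=240/np.tan(np.radians(im['vertical_fov'])/2); d=im['R'].T@np.array([(u-im['cx'])/f,(v-im['cy'])/f,1]); c=-im['R'].T@im['t']; return (c+d*(z-c[2])/d[2])[:2]
def ang(im,u,v,z):
    p=ray(im,u,v,z)-C; a=np.arctan2(p[1],p[0])-(YAW+np.pi); return round((a+np.pi)%(2*np.pi)-np.pi,3),round(np.linalg.norm(p),4)
E
python3 - <<'E'
from h import *
im=snap('wrist')
print('axis px',proj(im,[*C,.021]),'mark px',proj(im,[*(C-.07*np.array([np.cos(YAW),np.sin(YAW)])),.021]))
print('ridge',ang(im,283,115,.027),'pointer',ang(im,250,197,.022),ang(im,265,207,.022),'pawl',ang(im,377,195,.027))
E
```

```text
axis px [314.53393304 230.11058172] mark px [287.74226562 129.58005337]
ridge (np.float64(0.001), np.float64(0.0794)) pointer (np.float64(0.822), np.float64(0.0498)) (np.float64(0.859), np.float64(0.0378)) pawl (np.float64(-1.253), np.float64(0.0491))
```

Disc ≈ -0.85, and the ridge checks at 0.001 rad. I turn 0.62 further and look again.

```bash
python3 - <<'E'
from h import *
for th in(-.55,-.87): arm.reach([*C,.152],rot(th)); s(th)
arm.wait(.2); s()
im=snap('wrist','w4.png'); a=cv2.imread('pics/w4.png')[60:300,160:480]; cv2.imwrite('pics/w4c.png',cv2.resize(a,None,fx=2.5,fy=2.5,interpolation=cv2.INTER_CUBIC))
print('axis px',proj(im,[*C,.021]),'mark px',proj(im,[*(C-.07*np.array([np.cos(YAW),np.sin(YAW)])),.021]))
E
```

```text
-0.55 clk 8.93 pos [0.4796 0.1202 0.1522] j6 0.281 F [-0.6 -0.2  5. ] M [-0.19  0.14 -0.02] gap 0.0241
-0.87 clk 9.34 pos [0.4796 0.1201 0.1522] j6 0.601 F [-0.  -0.9  5.6] M [-0.3   0.15  0.  ] gap 0.0235
 clk 9.54 pos [0.4796 0.1201 0.1522] j6 0.601 F [-0.4 -1.2  4.5] M [-0.35  0.16 -0.03] gap 0.0235
axis px [314.4657246  229.55892272] mark px [233.65752934 164.45763182]
```

View pics/w4c.png

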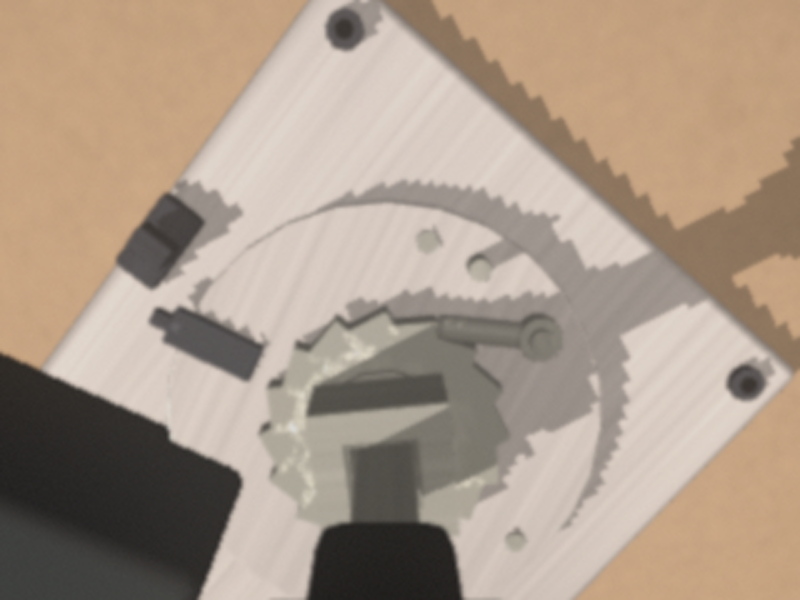

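Pointer tip is at crop (157,318), its rear end at (255,365), and the ridge at (160,240). I turn by the measured angle, stopping slightly short, and look again.

```bash
python3 - <<'E'
from h import *
im=snap('wrist')
g=lambda u,v,z:ang(im,160+u/2.5-.3,60+v/2.5-.3,z)
a=g(157,318,.022);b=g(210,343,.022);r=g(178,255,.027); r2=g(160,240,.027)
print('tip',a,'mid',b,'ridge inner',r,'ridge',r2)
d=(a[0]+b[0])/2; print(d)
th=-.87-(d-.06)
assert .1<d<.4
arm.reach([*C,.152],rot(th)); arm.wait(.2); s(th)
im=snap('wrist','w5.png'); a=cv2.imread('pics/w5.png')[60:300,160:480]; cv2.imwrite('pics/w5c.png',cv2.resize(a,None,fx=2.5,fy=2.5,interpolation=cv2.INTER_CUBIC))
E
```

```text
tip (np.float64(0.245), np.float64(0.0688)) mid (np.float64(0.245), np.float64(0.0534)) ridge inner (np.float64(-0.024), np.float64(0.0721)) ridge (np.float64(-0.024), np.float64(0.0779))
0.245
-1.055 clk 10.14 pos [0.4795 0.12   0.1522] j6 0.786 F [-0.1 -2.1  5.6] M [-0.37  0.19 -0.02] gap 0.0236
```

View pics/w5c.png

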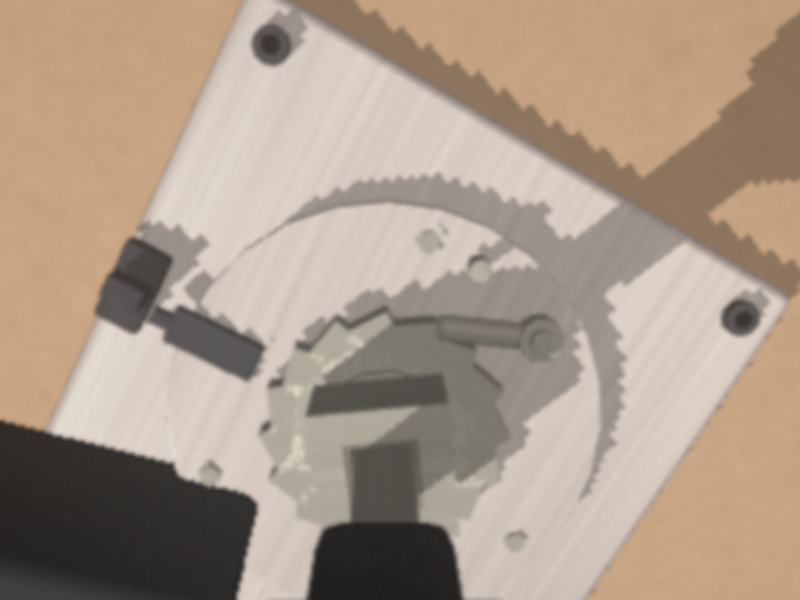

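Tip at crop (157,318). The ridge's top face is at about (125,297), with its side face behind it at (150,262). I compare the pointer with the computed mark and the ridge top.

```bash
python3 - <<'E'
from h import *
im=snap('wrist')
g=lambda u,v,z:ang(im,160+u/2.5-.3,60+v/2.5-.3,z)
print('tip',g(157,318,.022),'mid',g(210,343,.022),'ridge top',g(125,297,.027))
h=lambda r,z,a=0:((proj(im,[*(C-r*np.array([np.cos(YAW+a),np.sin(YAW+a)])),z])-[159.7,59.7])*2.5).round(0)
print('mark',h(.07,.021),'ridge foot/top at r.072',h(.072,.01),h(.072,.027),'r.08 top',h(.08,.027),'top corners +-3.5mm',h(.072,.027,.0486),h(.072,.027,-.0486))
E
```

```text
tip (np.float64(0.06), np.float64(0.0687)) mid (np.float64(0.061), np.float64(0.0533)) ridge top (np.float64(0.023), np.float64(0.0777))
mark [160. 301.] ridge foot/top at r.072 [162. 291.] [148. 302.] r.08 top [120. 287.] top corners +-3.5mm [142. 314.] [154. 290.]
```

Pointer is 0.06 rad short by geometry (the ridge estimate says about 0.04). I turn 0.05 more and check.

```bash
python3 - <<'E'
from h import *
arm.reach([*C,.152],rot(-1.105)); arm.wait(.5); s()
im=snap('wrist','w6.png'); a=cv2.imread('pics/w6.png')[140:240,180:310]; cv2.imwrite('pics/w6c.png',cv2.resize(a,None,fx=6,fy=6,interpolation=cv2.INTER_CUBIC))
h=lambda r,z,a=0:((proj(im,[*(C-r*np.array([np.cos(YAW+a),np.sin(YAW+a)])),z])-[180,140])*6+2.5).round(0)
print('mark',h(.07,.021),'top corners',h(.072,.027,.0486),h(.072,.027,-.0486))
E
```

```text
clk 10.99 pos [0.4795 0.1201 0.1522] j6 0.836 F [-0.7 -2.3  5. ] M [-0.36  0.18 -0.02] gap 0.0233
mark [251. 271.] top corners [211. 302.] [235. 246.]
```

View pics/w6c.png

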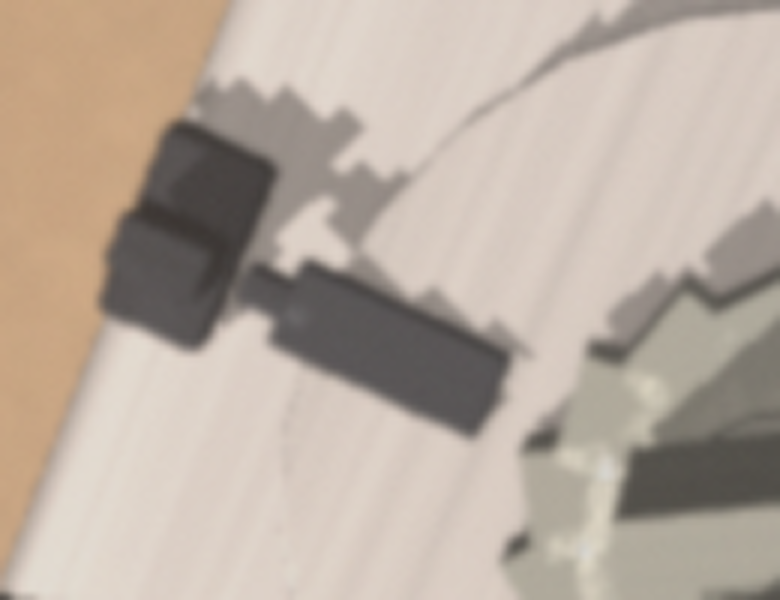

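Tip at (250,283) against the computed mark at (251,271), so about 1.4 mm off, and visually in line with the ridge. Now I back off by a little of the play, pull straight up and carry the key to the mug.

```bash
python3 - <<'E'
from h import *
arm.wait(.3)
arm.reach([*C,.152],rot(-1.07)); s()
arm.set_gripper(0.015,effort=70)
arm.movel([*C,.2],vel=.06); s('up')
arm.movel([*C,.31],vel=.12); s('up2')
snap('side','s3.png'); im=snap('wrist','w7.png')
a=cv2.imread('pics/s3.png')[60:420,200:520]; b=cv2.imread('pics/w7.png')
cv2.imwrite('pics/c7.png',np.hstack([a,cv2.resize(b,(480,360))]))
h=lambda r,z:proj(im,[*(C-r*np.array([np.cos(YAW),np.sin(YAW)])),z])*.75+[320,0]
print(h(.07,.021))
E
```

```text
clk 11.59 pos [0.4796 0.1201 0.1522] j6 0.801 F [-0.9 -1.1  4.9] M [-0.31  0.2  -0.04] gap 0.0235
up clk 12.76 pos [0.479  0.1205 0.1997] j6 0.802 F [-0.6 -0.1 -2.4] M [ 0.03 -0.07  0.03] gap 0.0235
up2 clk 13.82 pos [0.4789 0.1205 0.3092] j6 0.802 F [-0.1 -0.5 -1.1] M [ 0.02 -0.06  0.02] gap 0.0234
[512.02441317 116.08704606]
```

View pics/c7.png

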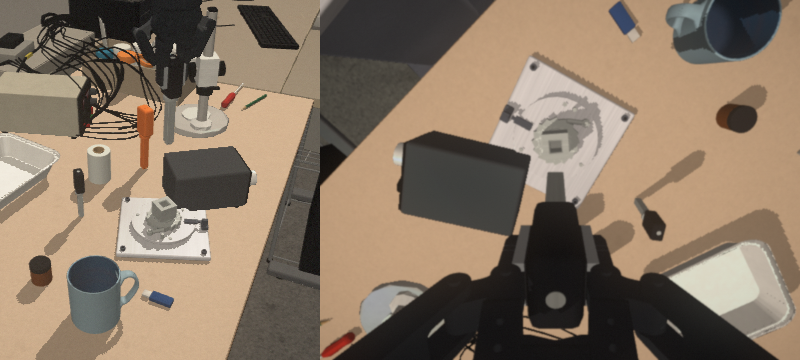

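The key is out and upright in the jaws, and the pointer at (512,116) lies against the ridge, matching the computed mark pixel. Next I carry it to the mug and lower until contact.

```bash
python3 - <<'E'
from h import *
M=np.array([.500,.3597])
arm.movel([*M,.31],vel=.15); s('over')
arm.movel([*M,.145],vel=.1); arm.wait(.2); s('in')
f0=arm.get_obs()['force'][2]; z=.145
while z>.119:
    z-=.002; arm.movel([*M,z],vel=.03); f=arm.get_obs()['force'][2]
    if f-f0>4: break
s('contact')
snap('side','s4.png'); a=cv2.imread('pics/s4.png')[180:420,200:440]; cv2.imwrite('pics/c8.png',cv2.resize(a,(480,480)))
E
```

```text
over clk 15.68 pos [0.5001 0.359  0.3102] j6 1.211 F [ 0.1  0.8 -1.4] M [-0.02  0.04  0.04] gap 0.023
in clk 17.68 pos [0.5002 0.3598 0.1454] j6 1.211 F [ 0.3 -0.4 -1.2] M [ 0.02 -0.03  0.02] gap 0.0235
contact clk 20.68 pos [0.5004 0.3599 0.1236] j6 1.211 F [-2.9 -3.  14.9] M [-0.68  1.07 -0.03] gap 0.0233
```

View pics/c8.png

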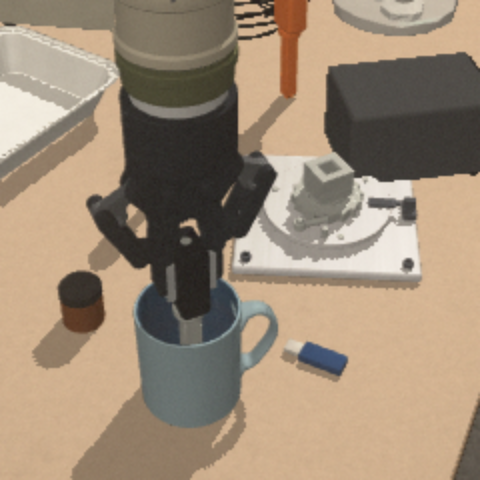

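Contact came at tool height 0.1236 m, against 0.123 m predicted for the mug floor. The key is inside the mug and the mug is upright. I relax the pressure, open gently, back off and check.

```bash
python3 - <<'E'
from h import *
M=np.array([.500,.3597])
arm.movel([*M,.1242],vel=.02); s()
arm.set_gripper(.03,effort=20); arm.wait(.3); s()
arm.set_gripper(.08); arm.wait(.5)
arm.movel([*M,.32],vel=.12); s()
arm.reach([.37,.09,.36],rot(-1.07)); arm.wait(1); s()
S=snap('side','s5.png'); T=snap('top','t5.png'); 
a=cv2.imread('pics/s5.png')[220:420,240:480]; b=cv2.imread('pics/t5.png')[180:340,190:430]
cv2.imwrite('pics/c9.png',np.vstack([cv2.resize(a,(720,300*2))[0:600:2],cv2.resize(b,(450,300))[:, :].copy() if 0 else cv2.copyMakeBorder(cv2.resize(b,(450,300)),0,0,0,270,cv2.BORDER_CONSTANT)]))
X=cloud(T); p=X[240:300,210:262].reshape(-1,3); r=p[(p[:,2]>.086)&(p[:,2]<.1)]
A=np.c_[2*r[:,:2],np.ones(len(r))]; print('mug',np.linalg.lstsq(A,(r[:,:2]**2).sum(1),rcond=None)[0][:2]); k=p[p[:,2]>.11]; print('key',len(k),k.mean(0),k.max(0))
E
```

```text
clk 21.03 pos [0.4999 0.3597 0.1238] j6 1.211 F [-0.5  0.   1.7] M [ 0.05 -0.1   0.04] gap 0.0234
 clk 21.57 pos [0.5    0.3597 0.1242] j6 1.211 F [0.4 0.1 0.1] M [ 0.06 -0.03 -0.04] gap 0.03
 clk 24.4 pos [0.4997 0.3596 0.3192] j6 1.211 F [-0.4 -0.3  0. ] M [0.01 0.01 0.04] gap 0.0799
 clk 26.56 pos [0.37 0.09 0.36] j6 0.745 F [-0.1 -0.2 -0.1] M [-0.02 -0.03  0.02] gap 0.0798
mug [0.50014703 0.35980219]
key 291 [0.49702856 0.35740618 0.15220933] [0.51741963 0.37664561 0.16517236]
```

View pics/c9.png

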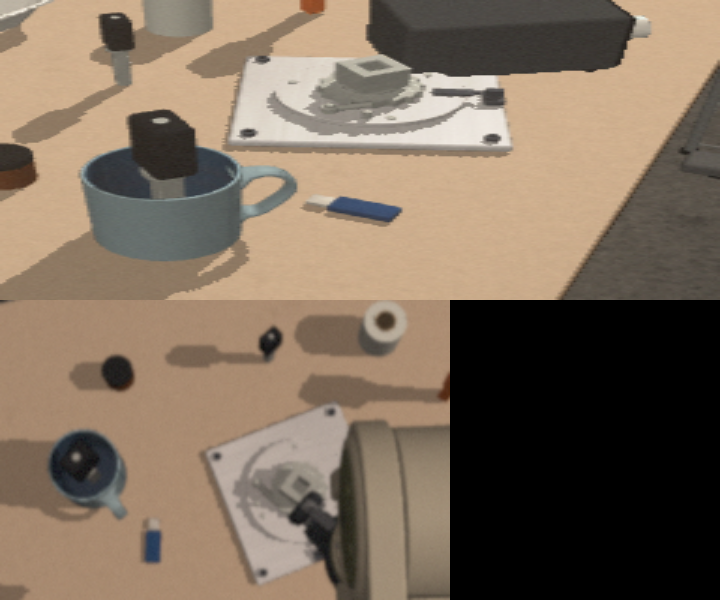

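The key stands upright in the mug, at (160,145) in the upper half. The mug has not moved, the pointer at (460,92) touches the ridge at (493,96), and the other things are in place. I hand in.

```bash
python3 - <<'E'
from h import *
print(arm.hand_in()); s()
E
```

```text
the job is handed in; nothing more can be done
None
the job is handed in; nothing more can be done
```

The job is handed in after about 27 s of robot time; no verdict is reported.

- **Key turned both ways:** I gripped the larger black key and turned it about 0.9 rad anticlockwise. The hub ran loose, and the part of the pointer not hidden by the box showed no movement. I then turned it clockwise in measured steps until the pointer was at the mark.
- **Key moved to the mug:** I pulled the key straight up and lowered it into the mug. The floor contact came at the height I expected, and I released it gently.

**Last checks:**
- **Pointer:** about 1.4 mm short of the computed mark before the pull. In the pictures after the pull and after release it still lay against the ridge, though I judged those by eye.
- **Key and mug:** the key stands nearly upright and is released, and the mug is within 1 mm of where it started.
- **Other loose things:** the pot, film roll and memory stick look unmoved.
- **Disagreement:** the ridge read from the image was about 0.02 rad (1.5 mm) off its computed position. That is within the 5 mm tolerance.

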